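Ready the coffee press for descaling

TASK

Get the coffee press ready for descaling: take the wooden stirring paddle out of the small steel tin and stand it blade down in the empty glass press, letting it lean on the rim, gently rather than dropped in. Then open the descaler jar: push its safety cap down, keep it down while you twist it counter-clockwise to free it, and lift it straight up. Finish still holding the cap a few centimetres clear above the mouth of the jar, with the jar standing on the counter and the other kitchen things left where they are.

Things in the scene. Friction and masses are not known exactly. Their poses are not given: they have to be found in the camera images.
- jar: descaler jar: round white plastic tub, body 82 mm in diameter and 78 mm high with a plain paper label, sloping shoulder up to a flat at 88 mm (62 mm wide), then a neck 37 mm in diameter whose mouth is 116 mm above the counter; loose, about 0.75 kg. Origin: centre of the underside, z up. Three lugs round the neck lock the cap
- cap: push-and-turn safety cap of the jar: ribbed grey plastic, round, 57 mm in diameter over the ribs, 28 mm high, 45 g, two raised arrows on top. Origin: centre of its lower edge, z up. Locked on the jar, its origin is 97 mm above the jar's underside (top at 125 mm), on the jar's axis, its x axis along the jar's. Unpressed it will not turn (jar and cap turn together); clockwise is a stop
- cap_top (a point): centre of the cap's flat top, 28 mm above its origin. A spring inside holds the cap up in its lock: it gives from 6 N, passes the lock teeth 3 mm down (10.5 N), bottoms at 5 mm (13.5 N). Kept down it turns counter-clockwise (seen from above) and is clear of the lugs between 0.65 and 1.45 rad of turn (aim for 1.05), then lifts straight off
- paddle: wooden stirring paddle, 210 mm long, 35 g: flat blade 28 mm wide (its y), 7 mm thick (its x) and 70 mm long, then a round handle 10 mm in diameter. Origin: middle of the blade's bottom end; its z axis runs up the handle. At the start it stands blade down in the small tin, leaning about 27 degrees on the tin's rim, the handle end leaning roughly away from the robot (within about 35 degrees)
- paddle_end (a point): end of the paddle's handle, 210 mm from its origin
- tin: small open steel tin, 66 mm in diameter (68 at the rolled rim), 95 mm high, wall 3 mm, floor 3 mm thick; loose, 0.22 kg. Origin: centre of the underside
- press: coffee press without its lid and plunger: straight glass beaker 82 mm in outer and about 76 mm in inner diameter in a steel frame, rim 135 mm above the counter, inner floor 16 mm above the counter; loose, 0.55 kg. Black handle on its +x side reaching 90 mm from the axis. Origin: centre of the underside, z up
- press_floor (a point): centre of the inner floor of the press
- press_rim (a point): centre of the mouth of the press
- teapot: white ceramic teapot, 126 mm wide, 123 mm high, spout to its +y and handle to its -y reaching 105 mm; a bystander. Origin: centre of the underside
- egg_cup_a: wooden egg cup, 48 mm in diameter, 66 mm high; a bystander. Origin: centre of the underside
- egg_cup_b: wooden egg cup like the other; a bystander
- tin_large: large lidded steel tin, 99 mm in diameter, 100 mm high; a bystander. Origin: centre of the underside
- tin_medium: medium lidded steel tin, 83 mm in diameter, 85 mm high, stacked on the large one; a bystander. Origin: centre of the underside
Mind the look-alikes: they are no part of the job. Leave any pink or red look-alike of the jar alone.

How it is judged:
On the way, in this order (a step that is already met when the one before it is completed fails the run):
1. the paddle stands blade down in the glass press, let go (z of paddle in the frame of press_floor below 0.02 m and horizontal distance between paddle and press_floor below 0.045 m and angle between paddle's own z axis and vertical below 0.65 rad and contact force between the fingers and paddle below 0.05 N and linear speed of paddle below 0.05 m/s), for 0.2 s.
2. the cap, still locked, is pushed down (z of cap in the frame of jar below 0.0945 m and angle between the x axis of cap and the x axis of jar, either way round below 0.2 rad), for 0.02 s.
3. the cap, on the neck, is twisted out of its lock (angle between the x axis of cap and the x axis of jar, either way round above 0.55 rad and z of cap in the frame of jar below 0.102 m and horizontal distance between cap and jar below 0.006 m), for 0.02 s.
At the end, for the whole second after the job is handed in: Gripper holds the cap (over 1 N), level within 20 deg, still, 15-180 mm over the jar mouth, within 25 mm of its axis, off the jar; jar upright on the counter within 40 mm of its start; paddle blade down in the upright press (end within 20 mm of floor, lean under 37 deg); small tin upright (z of cap in the frame of jar above 0.131 m and horizontal distance between cap and jar below 0.025 m and height (world z) of cap below 0.3 m and angle between cap's own z axis and vertical below 0.35 rad and contact force between the fingers and cap above 1 N and contact force between cap and jar below 0.05 N and linear speed of cap below 0.05 m/s and height (world z) of jar below 0.004 m and angle between each of jar, press, tin's own z axis and vertical below 0.1 rad and distance of jar from where it was at the start of the episode below 0.04 m and linear speed of jar below 0.03 m/s and z of paddle in the frame of press_floor below 0.02 m and horizontal distance between paddle and press_floor below 0.045 m and angle between paddle's own z axis and vertical below 0.65 rad); the arm keeps its last pose, push and grip.
It fails at once if a bystander (teapot, egg cup, stacked tin) is shoved more than 30 mm or tipped (distance of any of teapot, egg_cup_a, egg_cup_b, tin_large, tin_medium from where it was at the start of the episode above 0.03 m or angle between any of egg_cup_a, egg_cup_b, teapot's own z axis and vertical above 0.5 rad).
It fails at once if the press, the small tin or the jar is shoved more than 60 mm or knocked over (distance of any of press, tin, jar from where it was at the start of the episode above 0.06 m or angle between any of press, tin, jar's own z axis and vertical above 0.5 rad).
It fails at once if the paddle is dropped into the glass press (falls at over 0.8 m/s inside it) (z of paddle in the frame of press_floor below 0.12 m and horizontal distance between paddle and press_floor below 0.045 m and linear speed of paddle above 0.8 m/s).
It also fails if it takes over 59 s, if anything falls off the work surface, if the arm or the gripper's body presses on something with over 40 N, if the wrist force passes 120 N, or if a joint passes its speed limit or range.

ROBOT

A 7-joint arm with a two-finger parallel gripper is mounted at the origin on the work surface. World frame = base frame: x ahead of the robot, y to its left, z up, the work surface at z = 0. Lengths are in m, angles in rad, forces in N, time in s.
With the tool pointing down it reaches from about 0.4 to 0.85 m from the base axis. Payload 10.4 kg.
Tool frame: the origin (TCP) lies at the very end of the fingers, on their centre line; the grasp point (between the pads) lies 19 mm behind it (ctrl.grip_depth is the distance from the TCP to the grasp point, in m); z points along the fingers, y is the line along which they close (so a half turn about z gives the same grasp; the last joint's range is limited). The gripper opens to 87 mm and grips with 3 to 60 N. Pads are 19 mm wide; open, the fingers measure 117 mm over their backs; the gripper's body (75 mm by 190 mm) begins 51 mm behind the grasp point.
Start: joints at [1.248, 0.332, -0.065, 1.46, 0.022, 1.35, -0.088], TCP at [0.185, -0.597, 0.223] pointing down, gripper open.
Joint ranges: [-2.6, 2.6], [-0.5, 2.12], [-1.47, 1.34], [0.16, 2.42], [-1.27, 4.41], [0.06, 2.06], [-2.6, 2.6]. Speed limits (rad/s): [2.22, 2.22, 2.79, 2.79, 3.14, 3.14, 3.14].

INTERFACE

Orientations are given as a rotation vector (axis times angle).
In Python, from rig import ctrl, gripper_open, close, imaging, ticket gives the robot as it stands. Calls block until the motion is done:
- ctrl.reach(position, orientation): joint-space move of the TCP to a pose.
- ctrl.move_l(position, rot=None, velocity=0.15, guard=None): straight line of the TCP; rot=None keeps the orientation; velocity is the mean speed in m/s. With guard (N) it stops when the force on the tool has changed by that much, and returns True; else False.
- ctrl.move_joints(angles): joint-space move.
- gripper_open() and close(effort=None): open the fingers fully, or close them until they stop; effort is the grip in N (None keeps the last).
- ctrl.dwell(seconds).
- ctrl.solve_ik(position, orientation): joint angles nearest the present ones, or None.
- ctrl.state(): the state.
- imaging.capture(name): name is "scene" or "side" or "wrist"; returns a dict with "image" (480x640x3 uint8, red, green, blue), "depth" (480x640 float32, m along the optical axis (not along the pixel's ray), 0 where there is no reading), "K" (3x3 intrinsics, pixels), "position" and "attitude" of the camera in the world. Camera axes: x right, y down, z forward; pixel columns grow to the right and rows downward; lengths in m; the calibration is good to about 2 mm. A picture is of the moment at which its call begins.
A pose or a line that the arm cannot do raises ctrl.Unreachable and nothing moves.
- ticket.close_job(): hands the job in; it is judged then, once.
The state is a dict: "time": time; "joint_pos": joint angles; "qd": joint speeds; "joint_torque": joint torques, N m; "position": TCP position; "tool_rot": TCP orientation; "contact_force": force on the tool from outside, world axes, zero at the start; "torque": the same for the moment, N m; "grip_width": finger opening in m; "gripper_force": force on a finger pad.
Only numpy, scipy, OpenCV 4.12 (cv2) and the standard library are available. Lean on these libraries where they do the work, as an engineer would, in place of code of your own. Each camera call takes 0.05 s, during which the arm holds its last target. There are 200 camera calls.

## Working session

There is one attempt and no reset: what is moved stays moved. The work goes in short steps, each a Python script; the robot and the scene stay as the last script left them, time stands still between calls to the robot, and variables do not carry over. Pictures are saved under pics/ and viewed, at most 10 in all, crops included, and the job is handed in when it is done.

```bash
mkdir -p pics; ls
cat > h.py <<'E'
import numpy as np, cv2
from scipy.spatial.transform import Rotation as R
from rig import ctrl, gripper_open, close, imaging, ticket
def att(c):
    a=np.array(c["attitude"],float)
    return a if a.shape==(3,3) else (R.from_rotvec(a).as_matrix() if a.size==3 else R.from_quat(a).as_matrix())
def snap(cam,fn):
    c=imaging.capture(cam); cv2.imwrite(f"pics/{fn}.png",c["image"][:,:,::-1]); np.savez(f"pics/{fn}.npz",**{k:c[k] for k in c}); return c
def cloud(c):
    v,u=np.mgrid[0:480,0:640]; d=c["depth"]; K=c["K"]
    p=np.stack([(u-K[0,2])/K[0,0]*d,(v-K[1,2])/K[1,1]*d,d],-1)
    return p@att(c).T+np.array(c["position"])
def load(fn): return dict(np.load(f"pics/{fn}.npz"))
E
python3 - <<'E'
from h import *
for n in("scene","side"):
    c=snap(n,n+"0"); print(n,c["position"],c["attitude"],c["K"].tolist())
print(ctrl.state())
a=np.hstack([cv2.imread("pics/scene0.png"),cv2.imread("pics/side0.png")])
E
```

```text
pics
scene [ 1.40970933 -0.31547197  1.03109268] [-2.02641942 -1.35790512  0.5623921 ] [[460.4446899748159, 0.0, 319.4181726160703], [0.0, 460.4446899748159, 242.71670538137093], [0.0, 0.0, 1.0]]
side [-0.06872725  0.88560293  0.95364235] [-0.85543727  2.43660407 -1.23131543] [[558.2940683641514, 0.0, 326.8268496169476], [0.0, 558.2940683641514, 241.3228866520829], [0.0, 0.0, 1.0]]
{'time': 0.1, 'joint_pos': array([ 1.24841704,  0.33283194, -0.06471704,  1.46084893,  0.02162174,
        1.34988725, -0.08850589]), 'qd': array([-0.00020085, -0.00149584,  0.00054046, -0.00089479, -0.00044862,
       -0.00012224, -0.00017836]), 'joint_torque': array([ 2.27720178e-03, -6.24547720e+01,  2.50890164e-02, -3.90721965e+01,
       -6.15150807e-02,  3.65390384e-02,  4.53383473e-05]), 'position': array([ 0.1844678 , -0.59680145,  0.22182303]), 'tool_rot': array([-3.10512179e+00, -4.68996804e-01,  4.11390514e-04]), 'contact_force': array([0.38199949, 0.43533659, 0.13492105]), 'torque': array([ 0.02751297,  0.00403859, -0.00775583]), 'gripper_force': 0.0, 'grip_width': 0.08711840073397185}
```

View pics/scene0.png

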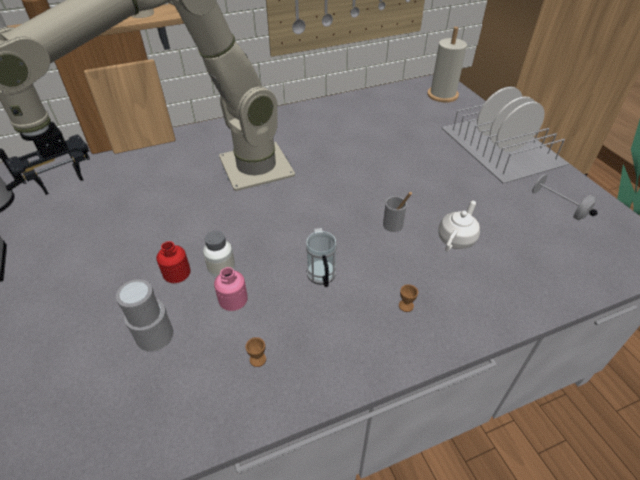

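View pics/side0.png

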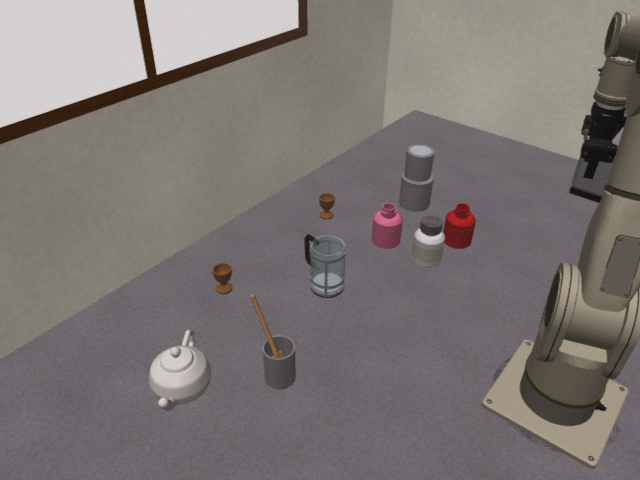

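The scene view shows the white jar at (218,255) with its grey cap at (215,242), and the red (173,262) and pink (231,290) look-alikes beside it. The press is at (321,258), the small tin at (395,213) with the paddle end at (407,197), the teapot at (460,230), the egg cups at (408,298) and (257,351), and the tin stack at (145,315). The side view shows the cap at (431,226), press rim at (328,247), tin rim at (279,346) and paddle end at (253,297).

What could be taken for the target: for the jar, white (218,255), red (173,262) or pink (231,290), and I choose the white one with the grey cap. For the tin, small and open (395,213) or the lidded stack (145,315), and I choose the open one with the paddle.

Run:
```python
from h import *
boxes={"scene0":{"cap":(200,228,235,256),"press":(298,225,345,290),"tin":(380,193,412,235),"jar":(200,228,240,278),"pink":(212,265,250,312),"red":(155,238,192,284)},
"side0":{"cap":(416,214,446,240),"press":(300,230,350,300),"tin":(258,332,300,390),"jar":(410,214,447,268)}}
for f,bs in boxes.items():
    c=load(f); P=cloud(c)
    for n,(u0,v0,u1,v1) in bs.items():
        q=P[v0:v1,u0:u1].reshape(-1,3); q=q[(q[:,2]>.02)&(q[:,2]<.3)]
        zt=np.percentile(q[:,2],98)
        top=q[q[:,2]>zt-.008]
        print(f,n,"zmax",round(zt,3),"top centre",((top.max(0)+top.min(0))/2).round(3),"ext",np.ptp(top,axis=0).round(3),"all",((q.max(0)+q.min(0))/2).round(3)[:2],np.ptp(q,axis=0).round(3))
# paddle: wood mask
for f,(u0,v0,u1,v1) in {"scene0":(385,185,420,215),"side0":(240,285,300,365)}.items():
    c=load(f); P=cloud(c); hsv=cv2.cvtColor(c["image"],cv2.COLOR_RGB2HSV)
    m=np.zeros((480,640),bool); m[v0:v1,u0:u1]=True
    m&=(hsv[...,1]>90)&((hsv[...,0]<25))
    q=P[m]; vs,us=np.nonzero(m); print(f,len(q),"px v range",vs.min(),us[vs==vs.min()],vs.max(),us[vs==vs.max()])
    q=q[(q[:,2]>.02)&(q[:,2]<.3)]; o=q.mean(0); d=np.linalg.svd(q-o)[2][0]; d*=np.sign(d[2])
    t=(q-o)@d; print("low",o+d*t.min(),"high",o+d*t.max(),"dir",d,"lean",np.degrees(np.arccos(d[2])))
a=cv2.imread("pics/scene0.png"); b=cv2.imread("pics/side0.png")
cv2.imwrite("pics/crop1.png",np.hstack([cv2.resize(a[180:320,150:430],None,fx=2,fy=2)[:280,:400],cv2.resize(b[200:340,290:480],(380,280))]))
```

```text
scene0 cap zmax 0.129 top centre [ 0.45  -0.246  0.126] ext [0.058 0.055 0.011] all [ 0.454 -0.245] [0.066 0.081 0.087]
scene0 press zmax 0.137 top centre [0.581 0.02  0.134] ext [0.094 0.08  0.011] all [0.605 0.019] [0.141 0.083 0.119]
scene0 tin zmax 0.177 top centre [0.553 0.308 0.182] ext [0.011 0.009 0.021] all [0.503 0.315] [0.11  0.069 0.172]
scene0 jar zmax 0.128 top centre [ 0.45  -0.246  0.126] ext [0.058 0.055 0.011] all [ 0.511 -0.246] [0.179 0.082 0.112]
scene0 pink zmax 0.117 top centre [ 0.581 -0.244  0.114] ext [0.039 0.037 0.011] all [ 0.549 -0.244] [0.151 0.082 0.1  ]
scene0 red zmax 0.117 top centre [ 0.421 -0.373  0.115] ext [0.039 0.036 0.01 ] all [ 0.43  -0.373] [0.075 0.082 0.1  ]
side0 cap zmax 0.128 top centre [ 0.45  -0.24   0.125] ext [0.057 0.057 0.009] all [ 0.452 -0.28 ] [0.079 0.159 0.109]
side0 press zmax 0.136 top centre [0.584 0.026 0.133] ext [0.094 0.085 0.011] all [0.608 0.027] [0.141 0.089 0.119]
side0 tin zmax 0.106 top centre [0.487 0.322 0.108] ext [0.068 0.061 0.021] all [0.486 0.32 ] [0.07  0.069 0.099]
side0 jar zmax 0.127 top centre [ 0.45  -0.24   0.124] ext [0.057 0.057 0.01 ] all [ 0.45  -0.276] [0.083 0.166 0.109]
scene0 25 px v range 193 [409 410] 207 [399]
low [0.51396904 0.31006215 0.1049708 ] high [0.55749333 0.30702638 0.19167313] dir [ 0.44842114 -0.03127687  0.89327501] lean 26.712287352140248
side0 327 px v range 295 [252 253 254] 357 [273 274 275 276 277 278 279 280 281 282]
low [0.48671537 0.3184542  0.05632722] high [0.5558978  0.31695419 0.19409931] dir [ 0.44872968 -0.00972932  0.89361458] lean 26.668972246382083
```

View pics/crop1.png

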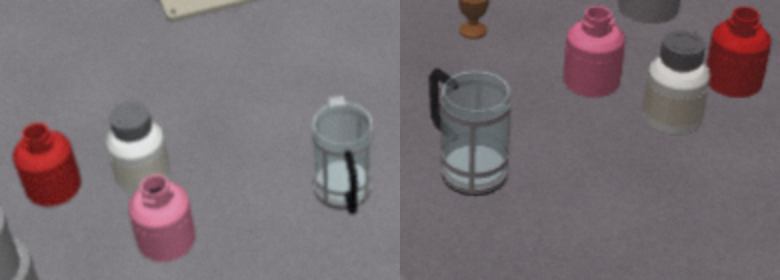

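The crop confirms the choice: the white jar with the ribbed grey cap (pink and red are open-necked), and the press with its handle towards +x. Heights agree with the sizes given: cap top 0.125, press rim 0.135, paddle end 0.19, lean 26.7°.

Next I move above the paddle and check it with the wrist camera.

Run:
```python
from h import *
s=ctrl.state(); ctrl.move_l(s["position"]+[0.02,0,.12],velocity=.3)
ctrl.reach([.535,.312,.30],[np.pi,0,0]); s=ctrl.state(); print(s["time"],s["position"],s["joint_pos"].round(2))
c=snap("wrist","w1"); P=cloud(c); print(c["position"])
hsv=cv2.cvtColor(c["image"],cv2.COLOR_RGB2HSV)
m=(hsv[...,1]>90)&(hsv[...,0]<25)&(P[...,2]>.02)&(P[...,2]<.25)&(np.hypot(P[...,0]-.53,P[...,1]-.312)<.1)
q=P[m]; print(len(q)); o=q.mean(0); d=np.linalg.svd(q-o,full_matrices=False)[2][0]; d*=np.sign(d[2]); t=(q-o)@d
print("low",o+d*t.min(),"high",o+d*t.max(),d)
t=P[(abs(P[...,2]-.095)<.006)&(np.hypot(P[...,0]-.49,P[...,1]-.315)<.06)]; print("tin",(t.max(0)+t.min(0))/2,np.ptp(t,axis=0))
p=load("scene0"); Q=cloud(p)[205:250,438:482].reshape(-1,3);Q=Q[Q[:,2]>.03];print("teapot",Q.min(0),Q.max(0))
```

```text
4.025 [0.53547312 0.31133893 0.29988094] [ 0.22  0.58 -1.27  1.31  0.55  1.63 -2.52]
[0.60357024 0.31093743 0.46125779]
646
low [0.46746666 0.31877737 0.02013708] high [0.55546724 0.31182775 0.19362549] [ 0.45208449 -0.03570221  0.89126033]
tin [0.48470851 0.31663857 0.09461296] [0.06747752 0.06733815 0.0112173 ]
teapot [ 0.56480949 -0.31547197  0.03033856] [1.40970933 0.55182389 1.03109268]
```

View pics/w1.png

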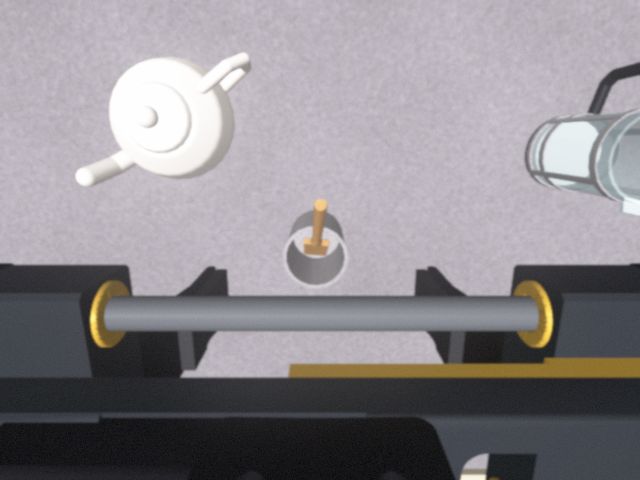

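The wrist view shows the paddle handle end at (320,204), the blade at (316,246) lying across the lean direction, and the tin rim centred on (316,258). The press is partly visible at (610,155). All three cameras agree on the paddle to within about 5 mm. The joints are close to their limits, so I'll look for a better branch and check every waypoint before grasping.

```bash
cat >> h.py <<'E'
D=np.array([.452,-.036,.891]); D/=np.linalg.norm(D)
END=np.array([.555,.312,.192]); G=END-.032*D
AX=np.array([.584,.023])
def place(rot0,z,off=-.021,th=-7):
    Rt=R.from_euler('y',th,degrees=True); d=Rt.apply(D); o=np.array([AX[0]+off,AX[1]+.004,z])
    Rm=Rt*R.from_rotvec(rot0); return o+.178*d+.019*Rm.apply([0,0,1]), Rm.as_rotvec()
E
python3 - <<'E'
from h import *
for r in([np.pi,0,0],[0,np.pi,0]):
    g=G-[0,0,.019]
    print(r); W=[([.535,.312,.30],r),(g,r),(g+.125*D,r),(g+.125*D+[0,0,.05],r),place(r,.16),place(r,.014),place(r,.19)]
    W+=[([.45,-.243,.2],(R.from_euler('z',a,degrees=True)*R.from_rotvec(r)).as_rotvec()) for a in(-60,-30,0,30,60)]
    for p,o in W:
        q=ctrl.solve_ik(p,o); print(np.round(p,3), None if q is None else np.round(q,2))
E
```

```text
[3.141592653589793, 0, 0]
[0.535 0.312 0.3  ] [ 0.22  0.58 -1.27  1.31  0.55  1.63 -2.52]
[0.541 0.313 0.144] [ 0.2   0.66 -1.15  1.52  0.61  1.36 -2.57]
[0.597 0.309 0.256] [ 0.15  0.69 -1.19  1.22  0.64  1.61 -2.48]
[0.597 0.309 0.306] [ 0.13  0.67 -1.2   1.13  0.62  1.7  -2.46]
[0.626 0.021 0.308] [ 0.82  0.51 -1.33  1.39  0.55  1.5  -2.02]
[0.626 0.021 0.162] [ 0.8   0.59 -1.24  1.61  0.63  1.25 -2.1 ]
[0.626 0.021 0.338] [ 0.81  0.5  -1.34  1.34  0.54  1.56 -2.01]
[ 0.45  -0.243  0.2  ] [ 1.02  0.15 -0.67  1.76  0.1   1.26 -2.29]
[ 0.45  -0.243  0.2  ] [ 1.58  0.43 -1.42  1.74  0.43  1.35 -2.02]
[ 0.45  -0.243  0.2  ] [ 1.6   0.46 -1.46  1.74  0.47  1.37 -1.52]
[ 0.45  -0.243  0.2  ] [ 1.48  0.3  -1.24  1.74  0.3   1.31 -0.87]
[ 0.45  -0.243  0.2  ] [ 1.55  0.38 -1.35  1.74  0.38  1.33 -0.41]
[0, 3.141592653589793, 0]
[0.535 0.312 0.3  ] [ 0.22  0.58 -1.27  1.31  0.55  1.63 -2.52]
[0.541 0.313 0.144] [ 0.31  0.9  -1.46  1.51  0.89  1.52  0.42]
[0.597 0.309 0.256] [ 0.22  0.85 -1.46  1.22  0.86  1.72  0.56]
[0.597 0.309 0.306] [ 0.14  0.7  -1.25  1.13  0.66  1.71  0.66]
[0.626 0.021 0.308] [ 0.79  0.46 -1.24  1.4   0.48  1.47  1.16]
[0.626 0.021 0.162] [ 0.8   0.59 -1.24  1.61  0.64  1.25  1.04]
[0.626 0.021 0.338] [ 0.77  0.45 -1.24  1.34  0.47  1.53  1.17]
[ 0.45  -0.243  0.2  ] [ 1.58  0.43 -1.42  1.74  0.43  1.36  0.6 ]
[ 0.45  -0.243  0.2  ] [ 1.58  0.42 -1.42  1.74  0.43  1.35  1.13]
[ 0.45  -0.243  0.2  ] [ 1.48  0.3  -1.24  1.74  0.3   1.31  1.75]
[ 0.45  -0.243  0.2  ] [ 1.48  0.3  -1.24  1.74  0.3   1.31  2.27]
[ 0.45  -0.243  0.2  ] None
```

Run:
```python
from h import *
print(ctrl.state()["tool_rot"])
ctrl.move_joints([-.5,.33,-.06,1.3,.02,1.5,-1.1]); s=ctrl.state(); print(s["time"],s["position"],s["tool_rot"])
for r in([np.pi,0,0],[0,np.pi,0]):
    g=G-[0,0,.019]
    print(r); W=[(g+[-.0,0,.12],r),(g,r),(g+.125*D,r),(g+.125*D+[0,0,.05],r),place(r,.16),place(r,.014),place(r,.19)]
    for p,o in W:
        q=ctrl.solve_ik(p,o); print(np.round(p,3), None if q is None else np.round(q,2))
```

```text
[ 3.14134499e+00 -1.55940557e-03 -1.35541039e-04]
5.3583 [0.56895638 0.29167218 0.30092636] [-2.735193   -1.54510766 -0.01727854]
[3.141592653589793, 0, 0]
[0.541 0.313 0.264] [-0.64  0.31  0.05  1.4  -0.02  1.43 -2.16]
[0.541 0.313 0.144] [-0.63  0.38  0.04  1.56 -0.02  1.2  -2.16]
[0.597 0.309 0.256] [-0.6   0.42  0.08  1.27 -0.03  1.45 -2.1 ]
[0.597 0.309 0.306] [-0.6   0.41  0.08  1.18 -0.03  1.55 -2.1 ]
[0.626 0.021 0.308] [-0.27  0.21  0.19  1.45 -0.03  1.37 -1.66]
[0.626 0.021 0.162] [-0.26  0.28  0.18  1.67 -0.04  1.08 -1.65]
[0.626 0.021 0.338] [-0.27  0.2   0.19  1.39 -0.03  1.43 -1.66]
[0, 3.141592653589793, 0]
[0.541 0.313 0.264] [-0.33  0.34 -0.35  1.38  0.11  1.44  0.89]
[0.541 0.313 0.144] [-0.32  0.41 -0.36  1.55  0.15  1.22  0.87]
[0.597 0.309 0.256] [-0.31  0.45 -0.34  1.25  0.15  1.47  0.93]
[0.597 0.309 0.306] [-0.32  0.44 -0.34  1.16  0.14  1.56  0.94]
[0.626 0.021 0.308] [ 0.01  0.22 -0.14  1.44  0.05  1.37  1.43]
[0.626 0.021 0.162] [ 0.03  0.29 -0.17  1.65  0.07  1.08  1.41]
[0.626 0.021 0.338] [ 0.    0.21 -0.14  1.38  0.05  1.43  1.43]
```

Run:
```python
from h import *
r=[0,np.pi,0]; g=G-[0,0,.019]
ctrl.reach(g+[0,0,.10],r); print(ctrl.move_l(g,velocity=.1,guard=5))
close(25); s=ctrl.state(); print(s["time"],s["position"],s["grip_width"],s["gripper_force"])
ctrl.move_l(g+.125*D,velocity=.12); ctrl.move_l(g+.125*D+[0,0,.05],velocity=.15)
s=ctrl.state(); print(s["time"],s["grip_width"],s["gripper_force"])
c=snap("side","s2"); P=cloud(c); hsv=cv2.cvtColor(c["image"],cv2.COLOR_RGB2HSV)
m=(hsv[...,1]>90)&(hsv[...,0]<25)&(np.hypot(P[...,0]-.57,P[...,1]-.312)<.12)&(P[...,2]>.1)
q=P[m]; o=q.mean(0); d=np.linalg.svd(q-o,full_matrices=False)[2][0]; d*=np.sign(d[2]); t=(q-o)@d
print(len(q),"low",o+d*t.min(),"high",o+d*t.max(),d)
t=P[(abs(P[...,2]-.095)<.006)&(np.hypot(P[...,0]-.49,P[...,1]-.315)<.06)]; print("tin",(t.max(0)+t.min(0))/2,np.ptp(t,axis=0))
```

```text
False
9.475 [0.54060553 0.3134479  0.14465931] 0.009237642256228149 24.758328299503773
11.15 0.009135305865969496 24.95504762046039
921 low [0.53112808 0.30969307 0.16343274] high [0.64751552 0.3393049  0.65982404] [0.22789232 0.05798141 0.97195846]
tin [0.48594189 0.32060224 0.09434442] [0.06832228 0.06890737 0.01054048]
```

View pics/s2.png

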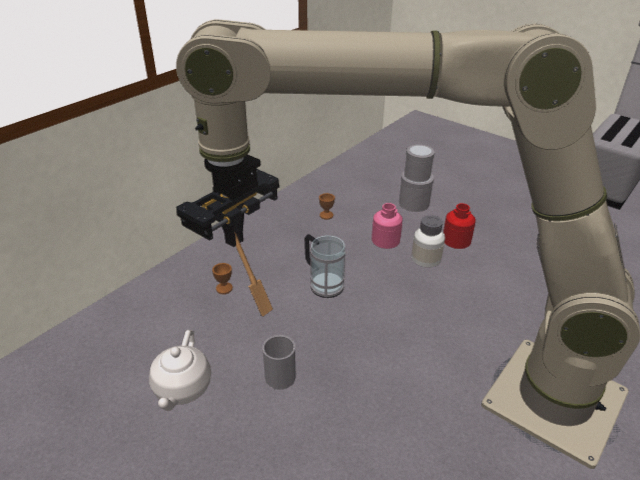

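The side view shows the paddle held, with the blade end at (264,313), and the tin upright at (279,362). I'll measure the true direction in the hand, mask out the gripper, and place it.

Run:
```python
from h import *
c=load("s2"); P=cloud(c); hsv=cv2.cvtColor(c["image"],cv2.COLOR_RGB2HSV)
m=np.zeros((480,640),bool); m[240:325,225:280]=1
m&=(hsv[...,1]>90)&(hsv[...,0]<25)&(P[...,2]>.1)&(P[...,2]<.35)
q=P[m]; o=q.mean(0); d=np.linalg.svd(q-o,full_matrices=False)[2][0]; d*=np.sign(d[2]); t=(q-o)@d
print(len(q),"low",o+d*t.min(),"high",o+d*t.max(),d, "expected low",G+.125*D+[0,0,.05]-.178*D)
c=load("scene0");P=cloud(c)[225:290,298:345].reshape(-1,3); t=P[(abs(P[:,2]-.133)<.006)]
c2=load("side0");P2=cloud(c2)[230:300,300:350].reshape(-1,3); t2=P2[(abs(P2[:,2]-.133)<.006)]
for t in(t,t2):
    t=t[t[:,0]<.63]; A=np.c_[2*t[:,:2],np.ones(len(t))]; s=np.linalg.lstsq(A,(t[:,:2]**2).sum(1),rcond=None)[0]; print("rim circle",s[:2],np.sqrt(s[2]+s[0]**2+s[1]**2),len(t))
```

```text
620 low [0.5183667  0.31356144 0.1675632 ] high [0.59225181 0.31271348 0.31555715] [ 0.44666664 -0.00512632  0.89468577] expected low [0.51657003 0.31506079 0.16624534]
rim circle [0.58529226 0.02075727] 0.03998847622126132 205
rim circle [0.58707945 0.02599206] 0.040069519574663 256
```

```bash
sed -i 's/^AX=.*/AX=np.array([.586,.0235])/' h.py
python3 - <<'E'
from h import *
r=[0,np.pi,0]
p,o=place(r,.165); ctrl.move_l(p,o,velocity=.15)
p,o=place(r,.035); print(ctrl.move_l(p,velocity=.12,guard=4))
p,o=place(r,.012); print(ctrl.move_l(p,velocity=.02,guard=1.5))
s=ctrl.state(); print(s["time"],s["position"]-p,s["contact_force"],s["gripper_force"])
gripper_open(); ctrl.dwell(.4); s=ctrl.state(); print(s["time"])
ctrl.move_l(s["position"]+[-.01,0,.14],velocity=.2)
c=snap("side","s3"); snap("scene","c3"); print(ctrl.state()["time"])
P=cloud(c); hsv=cv2.cvtColor(c["image"],cv2.COLOR_RGB2HSV)
m=(hsv[...,1]>90)&(hsv[...,0]<25)&(np.hypot(P[...,0]-.6,P[...,1]-.023)<.1)&(P[...,2]>.01)&(P[...,2]<.24)
q=P[m]; o=q.mean(0); d=np.linalg.svd(q-o,full_matrices=False)[2][0]; d*=np.sign(d[2]); t=(q-o)@d
print(len(q),"low",o+d*t.min(),"high",o+d*t.max(),d,np.degrees(np.arccos(d[2])))
E
```

```text
False
True
15.3583 [ 3.08517573e-04 -5.75013452e-05  4.88783396e-03] [1.0670947  0.14190977 4.67594024] 24.881727662868798
17.1667
18.1167
148 low [0.60362881 0.02556473 0.1017187 ] high [0.6524638  0.02234253 0.21142103] [ 0.40653721 -0.0268239   0.91324037] 24.042940325139305
```

View pics/s3.png

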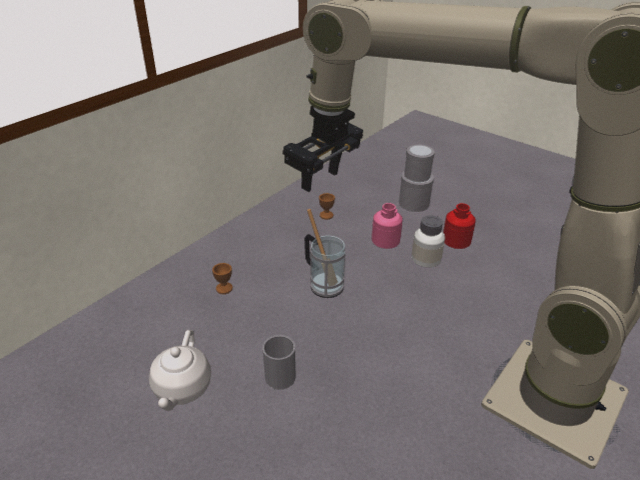

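The side view shows the paddle standing blade down in the press, leaning on the rim with its end at (310,212). The lean is 24° and the end height 0.211 matches a blade resting on the floor. The tin and the bystanders haven't moved. Next is the cap.

```bash
cat >> h.py <<'E'
def down(yaw): return (R.from_euler('z',yaw,degrees=True)*R.from_rotvec([np.pi,0,0])).as_rotvec()  # tool x at azimuth yaw
E
python3 - <<'E'
from h import *
C=[.450,-.243]
ctrl.reach([*C,.25],down(30)); s=ctrl.state(); print(s["time"],s["joint_pos"].round(2),s["tool_rot"])
for y in(30,60,90,110): 
    q=ctrl.solve_ik([*C,.095],down(y)); print(y,None if q is None else np.round(q,2))
c=snap("wrist","w4"); P=cloud(c)
t=P[(abs(P[...,2]-.125)<.005)&(np.hypot(P[...,0]-C[0],P[...,1]-C[1])<.045)]
print("cap top",(t.max(0)+t.min(0))/2,t.mean(0),np.ptp(t,axis=0),len(t))
E
```

```text
19.9 [ 0.27  0.06  0.15  1.72 -0.01  1.36 -0.63] [-3.03371311e+00 -8.15951548e-01 -3.72477005e-05]
30 [ 0.28  0.2   0.14  1.92 -0.03  1.03 -0.61]
60 [ 0.29  0.2   0.13  1.92 -0.03  1.03 -0.09]
90 [ 0.31  0.2   0.1   1.92 -0.02  1.03  0.43]
110 [ 0.33  0.2   0.09  1.91 -0.02  1.03  0.77]
cap top [ 0.45009052 -0.24422013  0.12346098] [ 0.45052821 -0.24390043  0.1242592 ] [0.05640029 0.05566469 0.00688666] 3806
```

View pics/w4.png

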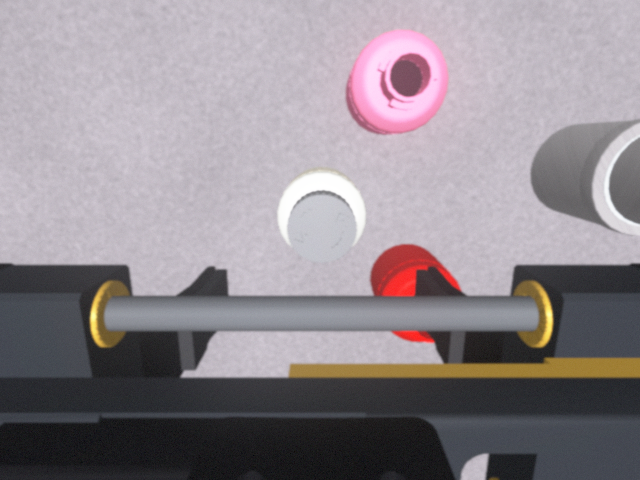

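The wrist view shows the grey cap centred on (322,226) on the white jar, with pink at (405,80) and red at (410,290), both clear of the fingers. It measures (0.450, -0.244, 0.124), in line with the earlier reading. I'll grip and press in small steps.

Run:
```python
from h import *
C=[.450,-.244]
ctrl.reach([*C,.16],down(30))
print(ctrl.move_l([*C,.101],velocity=.1,guard=5)); close(55)
s=ctrl.state(); f0=s["contact_force"]; print(s["time"],s["position"],s["grip_width"],s["gripper_force"],f0)
z=s["position"][2]
for k in range(1,11):
    ctrl.move_l([*s["position"][:2],z-.001*k],velocity=.02); t=ctrl.state(); f=t["contact_force"]
    print(k,(t["position"]-s["position"]).round(4),f.round(1),round(t["gripper_force"],1))
    if f[2]-f0[2]>20: break
print(t["time"])
```

```text
False
21.7917 [ 0.44980241 -0.24356985  0.10103592] 0.055613497388438765 55.001711156219244 [-2.36827459  3.11837471  4.60259088]
1 [-0.      0.0001 -0.0007] [-3.1  2.   6.6] 55.0
2 [ 0.      0.     -0.0015] [-4.   3.9  8.5] 55.0
3 [ 0.      0.     -0.0024] [-4.2  3.8  9.4] 55.0
4 [ 0.0001  0.     -0.0033] [-3.8  3.5 10.5] 55.0
5 [ 0.0002 -0.     -0.0041] [-4.4  3.6 12.8] 55.0
6 [ 0.0002 -0.     -0.0049] [-6.9  3.4 13.1] 55.0
7 [ 0.0004 -0.0001 -0.005 ] [-8.9  5.9 23.2] 55.0
8 [ 0.0007 -0.0002 -0.005 ] [-12.2   7.2  34. ] 55.0
23.7917
```

The cap bottomed at 5 mm as described. Now the twist, held down.

Run:
```python
from h import *
C=[.4499,-.2437]
for y in(38,46,54,62,70,78,86,94):
    ctrl.reach([*C,.0934],down(y)); t=ctrl.state(); m=R.from_rotvec(t["tool_rot"]).as_matrix()
    print(y,round(np.degrees(np.arctan2(m[1,0],m[0,0])),1),t["position"].round(4),t["contact_force"].round(1),t["torque"].round(2),round(t["gripper_force"],1),round(t["time"],2))
```

```text
38 38.1 [ 0.4514 -0.2442  0.096 ] [-5.9  3.8 23.9] [0.97 1.4  0.09] 55.0 24.05
46 46.1 [ 0.4517 -0.2444  0.096 ] [-4.7  2.5 22.2] [0.8  0.92 0.1 ] 55.0 24.31
54 54.1 [ 0.4517 -0.2443  0.096 ] [-4.1  3.3 21.8] [0.83 1.   0.2 ] 55.0 24.57
62 62.1 [ 0.4516 -0.2441  0.0959] [-4.2  4.2 22.3] [1.03 1.09 0.08] 55.0 24.82
70 70.1 [ 0.4516 -0.2441  0.096 ] [-4.8  4.1 23.5] [1.05 1.22 0.17] 55.0 25.08
78 78.1 [ 0.4515 -0.2439  0.0959] [-5.6  4.3 24. ] [1.16 1.33 0.2 ] 55.0 25.34
86 86.1 [ 0.4514 -0.2437  0.0959] [-6.3  6.  23.5] [1.29 1.49 0.11] 55.0 25.6
94 94.1 [ 0.4513 -0.2436  0.0959] [-6.7  6.7 25.2] [1.44 1.66 0.16] 55.0 25.86
```

Run:
```python
from h import *
p=ctrl.state()["position"]
for z in(.096,.099,.101,.103,.106,.11):
    ctrl.move_l([p[0],p[1],z],velocity=.02); t=ctrl.state(); print(z,t["position"].round(4),t["contact_force"].round(1),t["torque"].round(2),round(t["time"],2))
```

```text
0.096 [ 0.4514 -0.2436  0.097 ] [-5.8  4.8 13.7] [0.88 1.29 0.03] 26.16
0.099 [ 0.4513 -0.2435  0.0996] [-5.2  3.5  8.4] [0.69 0.98 0.02] 26.46
0.101 [ 0.4513 -0.2435  0.1013] [-4.4  3.1  7. ] [0.64 0.83 0.05] 26.71
0.103 [ 0.4511 -0.2435  0.1028] [-2.6  1.7  2.7] [ 0.44  0.49 -0.02] 26.96
0.106 [ 0.4512 -0.2436  0.106 ] [-3.   1.9 -0.3] [0.34 0.53 0.02] 27.26
0.11 [ 0.4514 -0.2436  0.1102] [-3.1  2.3  0.5] [ 0.41  0.61 -0.  ] 27.61
```

Run:
```python
from h import *
p=ctrl.state()["position"]
ctrl.move_l([.4502,-.2436,.165],velocity=.06); ctrl.dwell(.5); t=ctrl.state(); print(t["position"],t["contact_force"],t["gripper_force"],t["grip_width"],t["time"],abs(t["qd"]).max())
c=snap("side","s5"); P=cloud(c)
cv2.imwrite("pics/s5c.png",cv2.resize(c["image"][130:310,280:520,::-1],None,fx=3,fy=3))
q=P[235:275,405:450].reshape(-1,3); q=q[(q[:,2]>.05)&(q[:,2]<.13)&(np.hypot(q[:,0]-.45,q[:,1]+.243)<.06)]
print("jar top",q[:,2].max(),((q.max(0)+q.min(0))/2),np.ptp(q,axis=0))
```

```text
[ 0.45020054 -0.24360075  0.1649579 ] [-0.12289331  0.04545224 -0.07985663] 55.00025850953534 0.05569270220748621 29.175 0.0016935720404220986
jar top 0.09369634886727352 [ 0.4498754  -0.23067577  0.07185539] [0.08051765 0.06997705 0.04368192]
```

View pics/s5c.png

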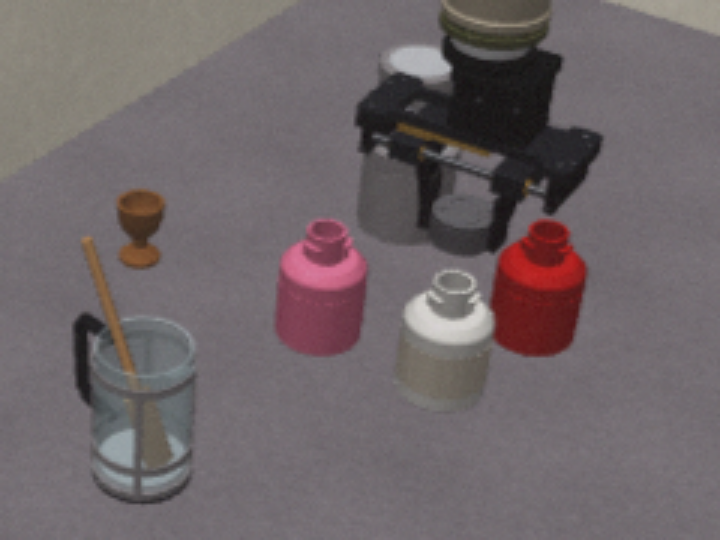

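The crop shows the jar open and standing, its neck at (455,285), with the cap held level about 45 mm above the mouth at (465,222). The paddle is still in the press at (120,350). Everything is still, so I'm handing in.

```bash
python3 -c "
from h import *
print(ticket.close_job())"
```

```text
the job is handed in; nothing more can be done
None
```

The job is handed in at about 29 s of the 59 s limit, with no verdict shown: the paddle leans at about 24° in the press, and the cap was pressed, twisted about 64° and is held about 45 mm above the mouth of the standing jar.

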